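Tension the melanger's stones and switch it on

ROBOT

A 6-joint arm with a two-finger parallel gripper is mounted at the origin on the work surface. World frame = base frame: x ahead of the robot, y to its left, z up, the work surface at z = 0. Lengths are in m, angles in rad, forces in N, time in s.
With the tool pointing down it reaches from about 0.425 to 0.95 m from the base axis. Payload 14.7 kg.
Tool frame: the origin (TCP) lies midway between the tips of the shut fingers; the grasp point (between the pads) lies 19 mm behind it; z points along the fingers, y is the direction in which the jaws open and shut (so a half turn about z gives the same grasp; the last joint's range is limited). The gripper opens to 85 mm and grips with 20 to 120 N. Pads are 22 mm wide; open, the fingers measure 114 mm over their backs; the gripper's body (76 mm by 85 mm) begins 54 mm behind the grasp point. The pads swing forward as they close: fully open they stand 13 mm farther back than shut.
Start: joints at [-1.36, 0.48, 1.596, -0, 1.065, -0.047], TCP at [0.166, -0.629, 0.199] pointing down, gripper open.
Joint ranges: [-2.75, 2.75], [-0.82, 2.05], [0.23, 2.67], [-1.56, 4.7], [0.09, 2.69], [-2.92, 2.92]. Speed limits (rad/s): [1.89, 1.89, 2.39, 3.01, 3.01, 3.01].

INTERFACE

Orientations are given as a rotation vector (axis times angle).
In Python, from rig import ctrl gives the robot as it stands.
- The arm moves only by the tool move_arm, never from a script. Its argument "series" is a list that holds one entry, the list of rows, each a list of 6 numbers: the shift along the tool's x, y, z in cm, then the turn, a rotation vector about the tool's x, y, z in degrees. In form: [[[tx, ty, tz, rx, ry, rz], ...]]. A call has 1 to 12 rows; each row shifts and turns the pose as measured when the row begins, along the tool's axes as they then stand; what a row does not reach is not made up. A row lasts 1/8 s, in which the tool goes at most 62.5 mm and 10.7 degrees, less where a joint would pass 70% of its speed; a pose out of reach is approached as far as the arm can. A call with a gripper value outside its range is refused whole. "gripper" is the opening, from 0 (shut) to 1 (fully open), set as the call begins (left out, the last holds). The fingers move at their own pace and stop on an object; "force" is the grip in N (left out, the last holds). Time passes only in rows, so rows that do not move let the fingers close. It gives the time, the measured TCP pose, the force and the opening at its end, in the units of the state.
- ctrl.state(): the state, without advancing time (a new reading comes with each control period).
- ctrl.snapshot(name): name is "side" or "top"; returns the picture (400x640x3 uint8, red, green, blue); there is no depth.
- ctrl.camera_info(name): a dict with "camera_matrix" (3x3 intrinsics, pixels), "k1" (the pictures are not rectified: a ray, as slopes to the right and down, at radius r is drawn at 1 + k1 r^2 times it, then the intrinsics apply), "origin" and "attitude" of the camera in the world. Camera axes: x right, y down, z forward; pixel columns grow to the right and rows downward; lengths in m; the calibration is good to about 2 mm. A picture is of the moment at which its call begins. camera_info takes no time and is no camera call.
- ctrl.finish_job(): hands the job in, once; it reports no verdict.
The state is a dict: "clock": time; "joints": joint angles; "dq": joint speeds; "joint_torque": joint torques, N m; "tool_pos": TCP position; "tcp_rot": TCP orientation; "ft_force": force on the tool from outside, world axes, zero at the start; "ft_torque": the same for the moment, N m; "gripper_width": finger opening in m.
Only numpy, scipy, OpenCV 4.12 (cv2) and the standard library are available. Lean on these libraries where they do the work, as an engineer would, in place of code of your own. Each camera call takes 0.05 s, during which the arm holds its last target. There are 200 camera calls.

TASK

The chocolate refiner has been cleaned and put back together with its stones slack: wind the stone-tension handwheel on top clockwise until it feels firm, about 14 newtons of push at its crank, without over-tightening it. Only then switch the machine on by turning the red rotary isolator on the sloping front panel from OFF to ON. Leave the other things on the bench where they are.

Things in the scene. Friction and masses are not known exactly. Their poses are not given: they have to be found in the camera images.
- wheel_axis (a point): Point on the upright axis of the melanger's stone-tension handwheel, 278 mm above the bench, level with the middle of the crank grip. Its axes are the machine's: -x out of its front, y along the bridge bar, z up. The handwheel: aluminium rim 113 mm across outside, three spokes, its top 250 mm above the bench.
- melanger: The chocolate refiner: white body 340 mm deep, 290 mm wide, fixed to the bench; lidded steel drum 220 mm across, rim 203 mm above the bench; over it an aluminium bridge bar along y (222 mm high, black nuts at its ends 242 mm high) that carries the handwheel. Origin on the bench under the wheel's axis; axes as wheel_axis. Its front, a panel sloping at 40 degrees, faces the robot's left.
- crank_grip (a point): Middle of the upright black crank grip on the handwheel's rim: a revolving round handle 23 mm thick, 54 mm long (251 to 305 mm above the bench), 50 mm from the wheel's axis. It spins freely on its own pin, so a gripper that holds it need not turn while it carries it round in a level circle about the axis.
- tension_wheel (a joint): Slack wound out so far, rad: the handwheel turns clockwise (seen from above) with about 1 N at the grip from its start (0 to 3.4) up to 4.4, where the slack ends and this joint stops. Winding on takes up the spring pack: over the next 2.0 rad of the wheel (not shown by any joint) the push at the grip rises from 3 to 10 N. Then tension_screw begins to turn. All stays where it is left.
- tension_screw (a joint): Turn of the pressure screw after slack and springs are taken up, rad, growing clockwise with the wheel; 0 until the push along the grip's circle reaches 10.5 N, then 14 N at 0.4 (the right setting; 0.04 to 0.95, 11 to 18 N, is good) and 21 N at 1.3, which is over-tight. The push is felt while the wheel is turning; once it stands still the force on the tool falls to less than half.
- isolator_grip (a point): Middle of the isolator's red bar handle at gripping height, on its turning axis, 26 mm out from the panel. Axes (fixed to the panel): z out along the turning axis, leaning 40 degrees from vertical to the machine's front; x up the slope; y along the panel. Bar 13 mm thick, 54 mm long, ends 40 mm out; yellow plate 66 mm square, 6 mm thick. The drum is close behind: lean the tool with z.
- isolator (a joint): Isolator angle, rad, growing clockwise for one who faces the panel: 0 is OFF (bar along y, white pointer mark to +y, at the white dot), 1.57 is ON (bar up the slope, pointer to +x, at the green dot). A detent draws it into either end; it takes 0.3 N m to leave OFF, less towards the middle, then it snaps on.
- heart_mould: Clear mould plate 190 x 210 x 10 mm with a red chocolate heart; origin under its centre. A bystander.
- medallion_a: Chocolate disc 60 mm across, 7 mm thick, on the white cutting board (260 x 300 x 15 mm, fixed); origin under its centre. A bystander.
- medallion_b: A second such chocolate disc on the white board. A bystander.
- colour_bottle: White bottle with red label and cap, 48 mm across, 130 mm tall, standing before the far end of the sloping panel; origin under its centre. A bystander.
- bowl: White china bowl 110 mm across, 50 mm tall, standing behind the machine; origin under its centre. A bystander.
- knife: Small black-handled knife, 175 mm long, 13 mm thick, lying flat on the white board; origin where the blade meets the handle. A bystander.
- scraper: Steel bench scraper with wooden grip, 110 x 90 mm, 18 mm thick, lying flat before the white board; origin under its middle. A bystander.

How it is judged:
On the way, in this order (a step that is already met when the one before it is completed fails the run):
1. the tension wheel is wound to its firm setting (tension_screw 0.04 to 0.95 rad) with the isolator still off (value of joint tension_screw between 0.04 and 0.95 rad and value of joint isolator below 0.5 rad), for 0.2 s.
2. the isolator is turned to ON (value of joint isolator above 1.35 rad), for 0.2 s.
At the end, for the whole second after the job is handed in: The tension screw rests between 0.04 and 0.95 rad (last push at the grip 11 to 18 N) and the isolator stands in its ON detent (beyond 1.35 rad) (value of joint tension_screw between 0.04 and 0.95 rad and velocity of joint tension_screw between -0.05 and 0.05 rad/s and value of joint isolator above 1.35 rad); the robot touches nothing.
It fails at once if the stones are over-tightened (tension screw beyond 1.3 rad, about 21 N at the grip) (value of joint tension_screw above 1.3 rad).
It fails at once if the isolator is turned on while the stones are still slack (value of joint isolator above 0.8 rad and value of joint tension_screw below 0.04 rad).
It fails at once if a bystander on the bench is moved by more than 30 mm (distance of any of heart_mould, medallion_a, medallion_b, colour_bottle, bowl, knife, scraper from where it was at the start of the episode above 0.03 m).
It also fails if it takes over 61 s, if anything falls off the work surface, if the arm or the gripper's body presses on something with over 40 N, if the wrist force passes 120 N, or if a joint passes its speed limit or range.

## Working session

There is one attempt and no reset: what is moved stays moved. The work goes in short steps, Python scripts to look and compute and a tool call to move; the robot and the scene stay as the last step left them, time stands still between calls to the robot, and variables do not carry over. Pictures are saved under pics/ and viewed, about 8 in all and at most 12, crops included, and the job is handed in when it is done.

Besides the shell and the picture viewer there is one more tool, called after "Emit:" by a JSON object that holds its "api" and its "payload". move_arm: Moves the arm, as the interface text tells. Its arguments: {"type":"object","properties":{"series":{"type":"array"},"gripper":{"type":"number"},"force":{"type":"number"}},"required":["series"]}

```bash
ls; mkdir -p pics
python3 - <<'E'
from rig import ctrl
import cv2
for n in("side","top"):
    im=ctrl.snapshot(n); cv2.imwrite(f"pics/{n}0.png",im[:,:,::-1]); i=ctrl.camera_info(n); print(n,i)
s=ctrl.state();print(s)
E
```

```text
pics
side {'camera_matrix': array([[410.85347026,   0.        , 315.93685749],
       [  0.        , 410.85347026, 203.06486916],
       [  0.        ,   0.        ,   1.        ]]), 'k1': -0.045811955202534914, 'origin': array([-0.1256163 ,  0.74346196,  0.93785004]), 'attitude': array([-0.88495206,  2.42575091, -1.17370658])}
top {'camera_matrix': array([[466.74146277,   0.        , 321.5210321 ],
       [  0.        , 466.74146277, 195.43039369],
       [  0.        ,   0.        ,   1.        ]]), 'k1': -0.0030557881376491484, 'origin': array([ 0.33933546, -0.01589225,  1.79005628]), 'attitude': array([-2.14808519,  2.17572927, -0.11324412])}
{'clock': 0.1, 'joints': array([-1.35959640e+00,  4.80782531e-01,  1.59681201e+00,  1.36572870e-05,
        1.06514118e+00, -4.66113914e-02]), 'dq': array([-2.83913042e-04, -1.35111393e-03, -3.05782915e-03, -1.28172995e-03,
        6.15196112e-06,  1.34331830e-03]), 'joint_torque': array([ 2.05501412e-03, -9.52256513e+01, -4.31041074e+01, -7.21031597e-05,
        5.31055557e-03,  1.99464586e-05]), 'tool_pos': array([ 0.16565616, -0.62809898,  0.19882748]), 'tcp_rot': array([-3.11439799e+00, -4.03691580e-01,  1.28849340e-04]), 'ft_force': array([-0.41139166, -0.65489215, -0.33804652]), 'ft_torque': array([-0.01888031,  0.00537847,  0.03039894]), 'gripper_width': 0.08528768611671854}
```

View pics/side0.png

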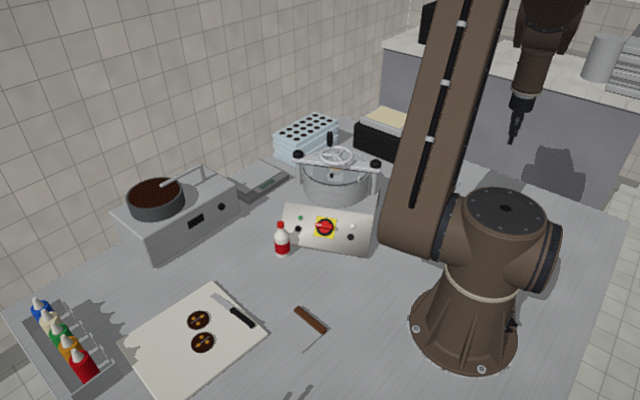

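View pics/top0.png

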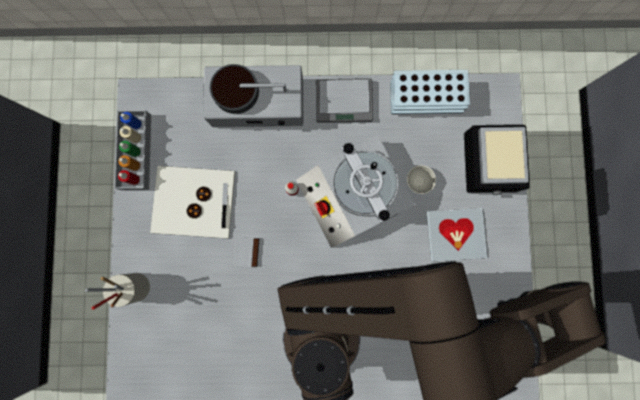

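The side view shows the wheel near (337,155), with the grip at (331,138), the nuts at (297,155) and (376,163), and the isolator at (324,227). In the top view the nuts are at (348,148) and (385,215), the wheel is near (366,181), and the isolator is at (323,207). I'll measure these with masks and check against enlarged crops.

```bash
cat > h.py <<'E'
import numpy as np, cv2
from scipy.spatial.transform import Rotation as R
from rig import ctrl
def ray(n,uv):
    i=ctrl.camera_info(n); d=cv2.undistortPoints(np.array([[uv]],float),i["camera_matrix"],np.array([i["k1"],0,0,0]))[0,0]
    r=R.from_rotvec(i["attitude"]).apply([d[0],d[1],1]); return np.array(i["origin"]),r/np.linalg.norm(r)
def plane(n,uv,z):
    o,d=ray(n,uv); return o+d*(z-o[2])/d[2]
def tri(a,b):
    o1,d1=ray("side",a); o2,d2=ray("top",b)
    t=np.linalg.lstsq(np.c_[d1,-d2],o2-o1,rcond=None)[0]
    p,q=o1+t[0]*d1,o2+t[1]*d2; return (p+q)/2,np.linalg.norm(p-q)
def proj(n,P):
    i=ctrl.camera_info(n); M=R.from_rotvec(i["attitude"]).as_matrix().T
    return cv2.projectPoints(np.array(P,float).reshape(-1,1,3),cv2.Rodrigues(M)[0],-M@i["origin"],i["camera_matrix"],np.array([i["k1"],0,0,0]))[0][:,0]
E
python3 - <<'E'
from h import *
S=cv2.imread("pics/side0.png");T=cv2.imread("pics/top0.png")
def blobs(im,box,f,nm):
    x,y,w,h=box;c=im[y:y+h,x:x+w]; m=f(c).astype(np.uint8)
    n,l,st,ce=cv2.connectedComponentsWithStats(m)
    for k in range(1,n):
        if st[k,4]>8: print(nm,st[k],(ce[k]+[x,y]).round(1), (st[k,:2]+[x,y]))
dark=lambda c:c.max(2)<55
def yel(c):
    c=c.astype(int); return (c[...,2]>150)&(c[...,1]>130)&(c[...,0]<90)
def red(c):
    c=c.astype(int); return (c[...,2]>130)&(c[...,1]<70)
def yr(c): return yel(c)|red(c)
bs=(280,120,110,140);bt=(300,135,110,115)
for f,n in((dark,"dark"),(yr,"yr"),(red,"red")):
    blobs(S,bs,f,"S"+n);blobs(T,bt,f,"T"+n)
def crop(im,b): x,y,w,h=b;return cv2.resize(im[y:y+h,x:x+w],(w*4,h*4),interpolation=cv2.INTER_CUBIC)
a,b=crop(S,(285,125,98,130)),crop(T,(300,135,100,115))
o=np.zeros((520,800,3),np.uint8);o[:a.shape[0],:392]=a;o[:460,400:]=b
cv2.imwrite("pics/c1.png",o)
E
```

```text
Sdark [ 73   2  37  40 961] [371.8 141. ] [353 122]
Sdark [47 12  6 15 75] [329.4 138.6] [327 132]
Sdark [14 18  5  2  9] [296.2 138.6] [294 138]
Sdark [13 30 10  8 65] [297.7 153.7] [293 150]
Sdark [90 39 11  9 74] [375.4 163.5] [370 159]
Sdark [44 99  8  5 10] [327.7 220.3] [324 219]
Sdark [ 16 106   5   5  20] [297.8 228.2] [296 226]
Sdark [ 37 108  15   7  24] [324.5 232.1] [317 228]
Sdark [ 68 114   5   6  22] [350.2 236.7] [348 234]
Tdark [44  9  9  9 71] [348.1 148.1] [344 144]
Tdark [71 29  6  5 20] [373.2 166.1] [371 164]
Tdark [ 8 52  4  4 13] [309.6 188.6] [308 187]
Tdark [22 66  8 12 24] [327. 206.] [322 201]
Tdark [79 76 10 10 76] [383.8 214.9] [379 211]
Tdark [29 93  5  4 16] [331.  229.5] [329 228]
Syr [36 97  9  6 25] [319.  218.7] [316 217]
Syr [47 98  9  9 31] [332.7 221. ] [327 218]
Syr [  0 101   4   7  22] [281.1 224.1] [280 221]
Syr [ 34 101  21  18 186] [324.4 229.4] [314 221]
Syr [  0 124   6  10  45] [282.  248.9] [280 244]
Tyr [22 62  8  6 17] [325.5 199.1] [322 197]
Tyr [17 69 10 14 34] [320.4 211.2] [317 204]
Tyr [22 68  5  7 22] [324.3 205.8] [322 203]
Tyr [30 71  4  7 14] [331.3 209.6] [330 206]
Sred [  0 101   4   7  22] [281.1 224.1] [280 221]
Sred [ 36 101  16  12 116] [324.6 226.5] [316 221]
Sred [  0 124   6  10  45] [282.  248.9] [280 244]
Tred [17 69  7 11 27] [319.5 210. ] [317 204]
Tred [22 68  5  7 22] [324.3 205.8] [322 203]
```

View pics/c1.png

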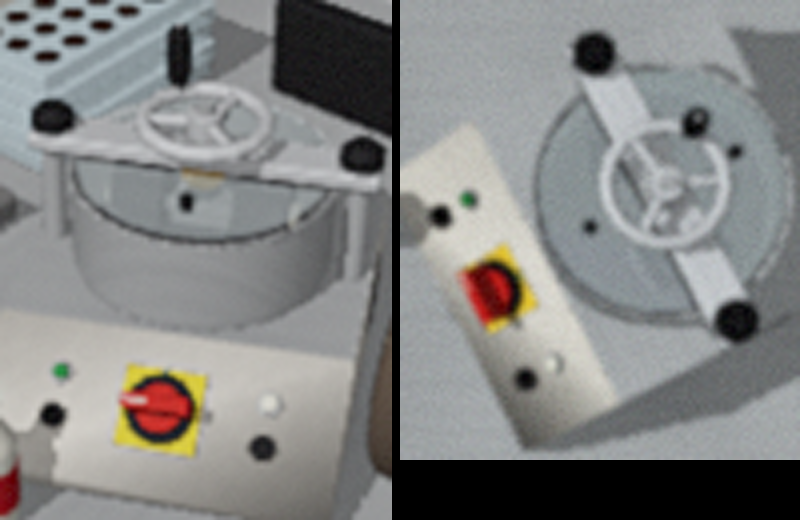

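The crop gives grip top at about (373.8,165.5) in the top view, and a rim centre of (366.3,180.5). In the side view the grip is centred at (329.5,138.7). The isolator plate corners are visible, with the white pointer to the left (OFF).

Run:
```python
from h import *
np.set_printoptions(precision=4,suppress=True)
A=plane("top",(348.1,148.1),.242);B=plane("top",(383.8,214.9),.242)
a=plane("side",(297.7,152.5),.242);b=plane("side",(375.4,162),.242)
print("nuts",A,B,a,b,"mid",(A+B)/2,(a+b)/2, "len",np.linalg.norm(A-B),np.linalg.norm(a-b))
C=plane("top",(366.3,180.5),.247);print("rim c",C, plane("side",(285+204/4,125+122/4),.247))
print("grip",plane("top",(373.8,165.5),.305),plane("side",(329.5,138.7),.278),tri((329.5,132.5),(373.8,165.5)))
y=(A-B)/np.linalg.norm(A-B); print("yaw dir y",y, "angle",np.degrees(np.arctan2(y[1],y[0])))
y2=(a-b);print(np.degrees(np.arctan2(y2[1],y2[0])))
# plate corners
s=[(130,367),(206,376),(195,457),(115,442)];t=[(510,245),(540,303),(492,332),(458,272)]
P=[]
for k,(q,r) in enumerate(zip(s,t)):
    p,e=tri((285+q[0]/4,125+q[1]/4),(300+(r[0]-400)/4,135+r[1]/4));P.append(p);print("plate",p,e)
P=np.array(P);print(P.mean(0),[np.linalg.norm(P[i]-P[i-1]) for i in range(4)])
```

```text
nuts [ 0.6704 -0.0998  0.242 ] [ 0.4432 -0.214   0.242 ] [ 0.6632 -0.0926  0.242 ] [ 0.4378 -0.2063  0.242 ] mid [ 0.5568 -0.1569  0.242 ] [ 0.5505 -0.1494  0.242 ] len 0.2542970333850648 0.2524172638173977
rim c [ 0.5585 -0.1582  0.247 ] [ 0.5514 -0.1511  0.247 ]
grip [ 0.5987 -0.1781  0.305 ] [ 0.6008 -0.1788  0.278 ] (array([ 0.5999, -0.1782,  0.3011]), np.float64(0.0012517964604996732))
yaw dir y [0.8934 0.4492 0.    ] angle 26.690309189870803
26.77102709702163
plate [ 0.5255 -0.0289  0.085 ] 0.0011818397557388134
plate [ 0.4707 -0.0562  0.0878] 0.0008591654654041327
plate [ 0.4468 -0.0122  0.0458] 0.002162247789977147
plate [0.5031 0.0188 0.0505] 0.0021197625244002475
[ 0.4865 -0.0196  0.0673] [np.float64(0.06303456465521046), np.float64(0.06127408032977365), np.float64(0.0653063864247484), np.float64(0.06451231909666183)]
```

```bash
cat >> h.py <<'E'
np.set_printoptions(precision=4,suppress=True)
def rows(wps,Rt=None,n=None,step=5.0,deg=9.0):
    "rows (cm,deg) from the measured pose along world waypoints; Rt = final orientation"
    s=ctrl.state();p=s["tool_pos"];r=R.from_rotvec(s["tcp_rot"]);out=[]
    for w in wps:
        w=np.array(w); rel=(r.inv()*Rt).as_rotvec(degrees=True) if Rt is not None else np.zeros(3)
        k=n or max(1,int(np.ceil(max(np.linalg.norm(w-p)*100/step,np.linalg.norm(rel)/deg))))
        d=(w-p)/k; dr=R.from_rotvec(rel/k,degrees=True)
        for _ in range(k):
            out.append([*np.round(r.inv().apply(d)*100,2),*np.round(rel/k,1)]); r=r*dr
        p=w
    print(len(out));print(str([[float(x) for x in q] for q in out]).replace(" ","").replace(".0,",",").replace(".0]","]"))
E
python3 - <<'E'
from h import *
rows([(.166,-.629,.37),(.6005,-.179,.37)],step=6)
E
```

```text
14
[[0,0.03,-5.71,0,0,0],[0,0.03,-5.71,0,0,0],[0,0.03,-5.71,0,0,0],[4.86,-2.95,0,0,0,0],[4.86,-2.95,0,0,0,0],[4.86,-2.95,0,0,0,0],[4.86,-2.95,0,0,0,0],[4.86,-2.95,0,0,0,0],[4.86,-2.95,0,0,0,0],[4.86,-2.95,0,0,0,0],[4.86,-2.95,0,0,0,0],[4.86,-2.95,0,0,0,0],[4.86,-2.95,0,0,0,0],[4.86,-2.95,0,0,0,0]]
```

Emit:
{"api": "move_arm", "payload": {"series": [[[0, 0, -5.7, 0, 0, 0], [0, 0, -5.7, 0, 0, 0], [0, 0, -5.7, 0, 0, 0], [4.86, -2.95, 0, 0, 0, 0], [4.86, -2.95, 0, 0, 0, 0], [4.86, -2.95, 0, 0, 0, 0], [4.86, -2.95, 0, 0, 0, 0], [4.86, -2.95, 0, 0, 0, 0], [4.86, -2.95, 0, 0, 0, 0], [4.86, -2.95, 0, 0, 0, 0], [4.86, -2.95, 0, 0, 0, 0], [4.86, -2.95, 0, 0, 0, 0]]], "gripper": 1}}

```text
clock: 1.6
tool_pos: [0.5285, -0.2506, 0.3732]
tcp_rot: [-3.111, -0.393, 0.002]
ft_force: [0.4, -1.2, 0.1]
gripper_width: 0.0853
```

Run:
```python
from h import *
s=ctrl.state();print(s["joints"],s["tool_pos"],s["tcp_rot"],s["ft_force"])
rows([(.6005,-.179,.34)],step=6)
```

```text
[-0.4977  0.2632  1.5004  0.0046  1.3825  0.8211] [ 0.5285 -0.2506  0.3732] [-3.1106 -0.3926  0.0016] [ 0.3674 -1.165   0.053 ]
2
[[4.38,-2.56,1.67,0,0,0],[4.38,-2.56,1.67,0,0,0]]
```

Emit:
{"api": "move_arm", "payload": {"series": [[[4.38, -2.56, 1.67, 0, 0, 0], [4.38, -2.56, 1.67, 0, 0, 0], [0, 0, 0, 0, 0, 0]]]}}

```text
clock: 1.98
tool_pos: [0.6045, -0.1728, 0.338]
tcp_rot: [-3.109, -0.399, 0.003]
ft_force: [-0.3, -0.6, -0.2]
gripper_width: 0.0853
```

Run:
```python
from h import *
s=ctrl.state();print(s["joints"],s["tool_pos"],s["tcp_rot"],s["ft_force"])
S=ctrl.snapshot("side")[:,:,::-1];T=ctrl.snapshot("top")[:,:,::-1]
o=np.zeros((480,800,3),np.uint8)
o[:,:400]=cv2.resize(S[90:210,285:385],None,fx=4,fy=4,interpolation=2);o[:,400:]=cv2.resize(T[110:230,320:420],None,fx=4,fy=4,interpolation=2)
cv2.imwrite("pics/c2.png",o)
print(proj("side",[s["tool_pos"]]),proj("top",[s["tool_pos"]]))
rows([(.6005,-.179,.266)],step=4)
```

```text
[-0.3303  0.3506  1.4585  0.0058  1.3373  0.9838] [ 0.6045 -0.1728  0.338 ] [-3.1089 -0.399   0.0029] [-0.327  -0.5599 -0.2458]
[[327.6875 122.2849]] [[373.1785 161.9078]]
2
[[-0.18,0.17,3.67,0,0,0],[-0.18,0.17,3.67,0,0,0]]
```

View pics/c2.png

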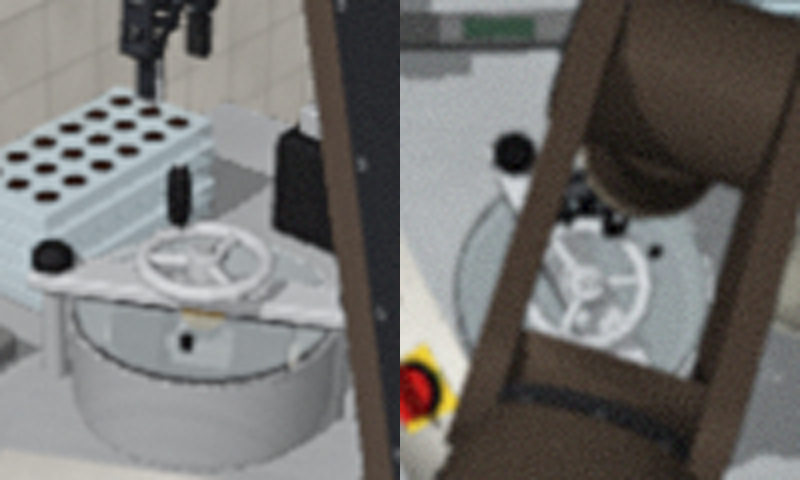

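The side crop shows the open fingers straddling the line above the grip: tips at about crop (147,98) and (200,55), grip at (179,195). So the descent is safe.

Emit:
{"api": "move_arm", "payload": {"series": [[[-0.18, 0.17, 3.6, 0, 0, 0], [-0.18, 0.17, 3.6, 0, 0, 0], [0, 0, 0, 0, 0, 0]]]}}

```text
clock: 2.45
tool_pos: [0.5992, -0.1824, 0.2681]
tcp_rot: [-3.113, -0.392, -0.002]
ft_force: [0.2, 0.3, 0.4]
gripper_width: 0.0856
```

Emit:
{"api": "move_arm", "payload": {"series": [[[0, 0, 0, 0, 0, 0], [0, 0, 0, 0, 0, 0], [0, 0, 0, 0, 0, 0], [0, 0, 0, 0, 0, 0], [0, 0, 0, 0, 0, 0], [0, 0, 0, 0, 0, 0]]], "gripper": 0, "force": 70}}

```text
clock: 3.2
tool_pos: [0.6008, -0.1842, 0.2737]
tcp_rot: [-3.117, -0.39, -0.011]
ft_force: [-0.2, -0.7, -0.5]
gripper_width: -0.0001
```

Run:
```python
from h import *
s=ctrl.state();print(s["tool_pos"],s["tcp_rot"],s["ft_force"],s["gripper_width"])
```

```text
[ 0.6008 -0.1842  0.2737] [-3.1168 -0.3898 -0.0114] [-0.1682 -0.7092 -0.4675] -0.00013233701097621316
```

The gripper closed on nothing, so I missed the grip. I'll look again.

Run:
```python
from h import *
S=ctrl.snapshot("side")[:,:,::-1];T=ctrl.snapshot("top")[:,:,::-1]
s=ctrl.state();print(s["tool_pos"],s["joints"])
o=np.zeros((480,800,3),np.uint8)
o[:,:400]=cv2.resize(S[100:180,300:366],(400,480),interpolation=2);o[:,400:]=cv2.resize(T[130:210,340:406],(400,480),interpolation=2)
cv2.imwrite("pics/c3.png",o)
print(proj("side",[s["tool_pos"]]),proj("top",[s["tool_pos"]]))
```

```text
[ 0.6008 -0.1842  0.2736] [-0.3482  0.3835  1.5642  0.0041  1.1879  0.9723]
[[330.5193 139.2573]] [[374.6474 166.5141]]
```

View pics/c3.png

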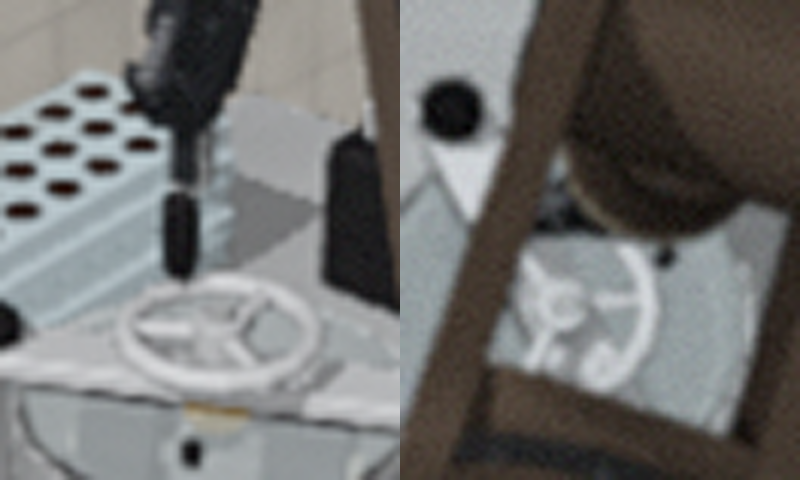

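Run:
```python
from h import *
p=np.array([.6008,-.1842,0])
print(proj("side",[p+[0,0,z] for z in(.2737,.29,.305,.347,.40)]))
g=np.array([.6,-.1785,0]);print(proj("side",[g+[0,0,z] for z in(.251,.278,.305)]))
t=np.array([.6045,-.1728,.338]);d=np.array([np.sin(.258),-np.cos(.258),0])
print("c2 tips",proj("side",[t+[0,0,.013]+d*.05,t+[0,0,.013]-d*.05]))
I=cv2.imread("pics/c3.png")
c=(I[:,150:215].max(2)); print([(int(100+y/6),int((c[y]).min()),int(c[y,20:45].mean())) for y in range(100,300,6)])
```

```text
[[330.5159 139.231 ]
 [330.6006 134.7935]
 [330.6795 130.6518]
 [330.9055 118.7497]
 [331.2019 103.0584]]
[[329.5051 146.0611]
 [329.6328 138.8124]
 [329.7633 131.3848]]
c2 tips [[334.0866 112.1008]
 [321.0078 125.3127]]
[(116, 25, 30), (117, 19, 26), (118, 20, 29), (119, 26, 27), (120, 24, 30), (121, 25, 39), (122, 22, 45), (123, 28, 49), (124, 35, 53), (125, 40, 58), (126, 40, 56), (127, 35, 51), (128, 34, 49), (129, 39, 59), (130, 67, 96), (131, 87, 108), (132, 38, 57), (133, 25, 33), (134, 19, 30), (135, 16, 26), (136, 19, 25), (137, 16, 25), (138, 13, 23), (139, 17, 26), (140, 18, 24), (141, 18, 24), (142, 16, 23), (143, 19, 25), (144, 16, 27), (145, 24, 48), (146, 80, 110), (147, 145, 166), (148, 165, 174), (149, 150, 153)]
```

Emit:
{"api": "move_arm", "payload": {"series": [[[0, 0, -4, 0, 0, 0], [0, 0, -4, 0, 0, 0], [0, 0, 0, 0, 0, 0]]]}}

```text
clock: 3.68
tool_pos: [0.5999, -0.1841, 0.355]
tcp_rot: [-3.116, -0.39, -0.009]
ft_force: [0.4, -0.1, -0.6]
gripper_width: -0.0002
```

Run:
```python
from h import *
S=ctrl.snapshot("side")[:,:,::-1]
s=ctrl.state();p=s["tool_pos"];print(p,s["ft_force"])
S=np.ascontiguousarray(S[80:160,290:370]);o=cv2.resize(S,None,fx=7,fy=7,interpolation=2)
for q in proj("side",[p,p+[0,0,.073],(.6,-.1785,.305),(.6,-.1785,.251)]):
    cv2.circle(o,tuple(int(v) for v in (q-[290,80]+.5)*7),4,(0,255,0),1); print(q)
cv2.imwrite("pics/c4.png",o)
```

```text
[ 0.5991 -0.1838  0.3531] [-0.4015 -0.4636 -0.3652]
[331.2832 117.1678]
[331.7093  95.2137]
[329.7633 131.3848]
[329.5051 146.0611]
```

View pics/c4.png

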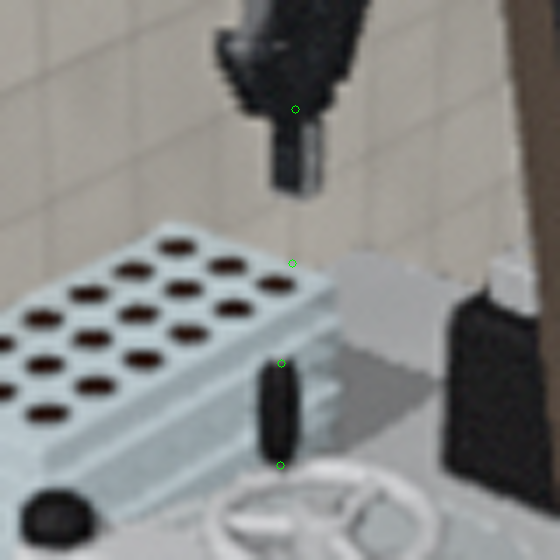

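Run:
```python
from h import *
a=cv2.imread("pics/side0.png");p=np.array([.1657,-.6281,.1988])
q=proj("side",[p,p+[0,0,.073],p+[0,0,.2]])-.0;print(q)
x,y=int(q[0,0])-35,int(q[0,1])-70
o=cv2.resize(a[y:y+90,x:x+70],None,fx=6,fy=6,interpolation=2)
for v in q: cv2.circle(o,tuple(int(t) for t in (v-[x,y]+.5)*6),4,(0,255,0),1)
# 2nd panel: current top view
T=ctrl.snapshot("top")[:,:,::-1];s=ctrl.state()["tool_pos"];r=proj("top",[s,s+[0,0,.073],s+[0,0,.2]]);print(r)
u,v=330,120
o2=cv2.resize(T[v:v+90,u:u+63],None,fx=6,fy=6,interpolation=2)
for k in r: cv2.circle(o2,tuple(int(t) for t in (k-[u,v]+.5)*6),4,(0,255,0),1)
cv2.imwrite("pics/c5.png",np.hstack([o,o2]))
```

```text
[[505.9709 149.7074]
 [511.8327 131.1811]
 [522.8322  96.0841]]
[[377.1634 162.9166]
 [379.9215 158.5044]
 [385.4774 149.6161]]
```

View pics/c5.png

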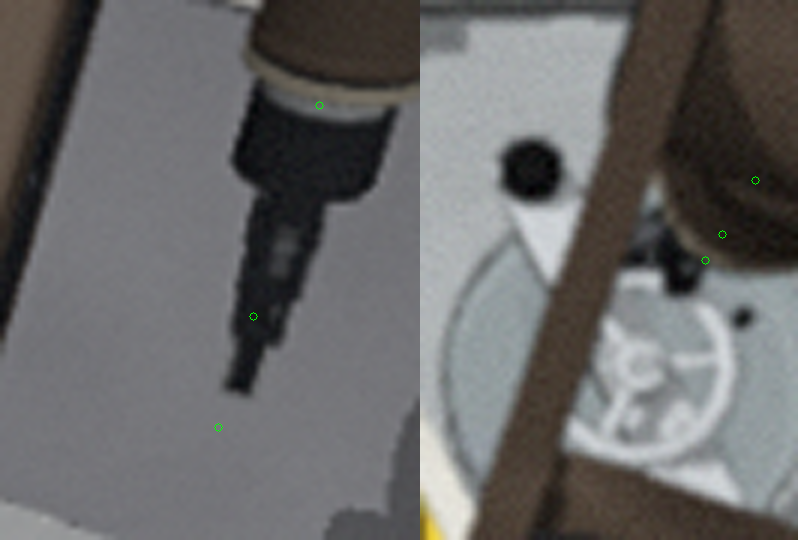

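Run:
```python
from h import *
t=np.array([.6045,-.1728,.338]);d=np.array([.255,-.967,0])
for dz in(.013,.045): print("top left finger/right",proj("top",[t-d*.048+[0,0,dz],t+d*.048+[0,0,dz]]), "side",proj("side",[t-d*.048+[0,0,dz],t+d*.048+[0,0,dz]]))
print("side tip at z .353", plane("side",(332,107.3),.353), plane("side",(332,107.3),.385))
I=cv2.imread("pics/c2.png")
o=np.hstack([cv2.resize(I[0:200,80:240],(480,600),interpolation=2),cv2.resize(I[140:260,510:570+0],(300,600),interpolation=2)])
cv2.imwrite("pics/c6.png",o)
```

```text
top left finger/right [[358.8331 165.2063]
 [388.352  157.0885]] side [[321.2814 125.0333]
 [333.8417 112.351 ]]
top left finger/right [[359.5984 163.379 ]
 [389.7734 155.0835]] side [[321.3144 115.428 ]
 [334.0583 103.0731]]
side tip at z .353 [ 0.6419 -0.2414  0.353 ] [ 0.5999 -0.1875  0.385 ]
```

View pics/c6.png

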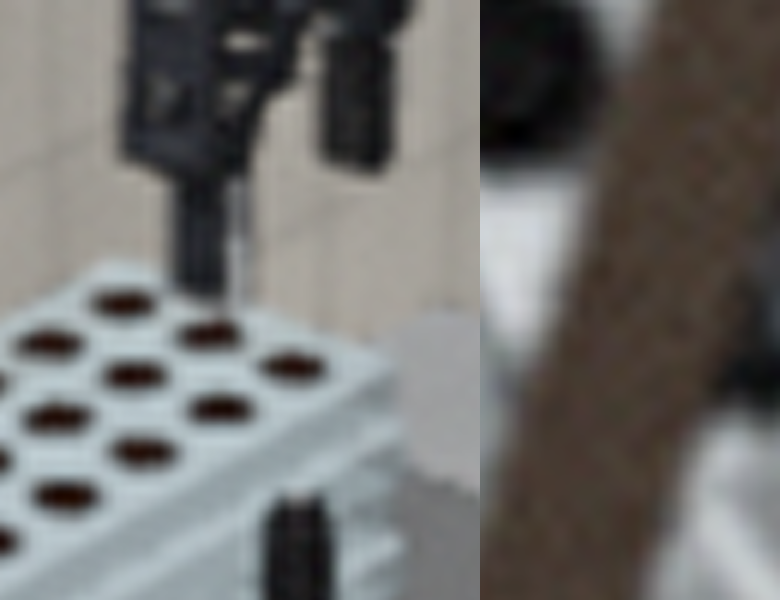

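Run:
```python
from h import *
t=np.array([.1657,-.6281,.1988]);d=np.array([.255,-.967,0])
for dz in(.013,.03,.045,.055): print(dz,proj("side",[t-d*.048+[0,0,dz],t+d*.048+[0,0,dz]]).ravel())
```

```text
0.013 [505.6911 152.9887 508.2257 140.3017]
0.03 [507.0683 148.6689 509.5487 136.1014]
0.045 [508.2986 144.8046 510.7297 132.3467]
0.055 [509.1268 142.2005 511.5242 129.818 ]
```

The open and closed views agree, at both arm positions. The real fingertips sit about 33 mm behind the reported TCP along the tool axis, so the first close happened just above the grip. I'll allow for that offset and descend in steps, watching the force.

Run:
```python
from h import *
rows([(.600,-.179,.30),(.600,-.179,.23)],step=4)
```

```text
4
[[0.12,-0.2,2.59,0,0,0],[0.12,-0.2,2.59,0,0,0],[-0.01,0.01,3.5,0,0,0],[-0.01,0.01,3.5,0,0,0]]
```

Emit:
{"api": "move_arm", "payload": {"series": [[[0, 0, 0, 0, 0, 0], [0, 0, 0, 0, 0, 0], [0, 0, 0, 0, 0, 0], [0, 0, 0, 0, 0, 0]]], "gripper": 1}}

```text
clock: 4.28
tool_pos: [0.5974, -0.1832, 0.3486]
tcp_rot: [-3.112, -0.389, 0.005]
ft_force: [-0.5, 0.2, -0.7]
gripper_width: 0.0719
```

Emit:
{"api": "move_arm", "payload": {"series": [[[0.2, -0.2, 2.5, 0, 0, 0], [0.2, -0.2, 2.5, 0, 0, 0], [0, 0, 2, 0, 0, 0], [0, 0, 0, 0, 0, 0]]]}}

```text
clock: 4.78
tool_pos: [0.6003, -0.178, 0.2769]
tcp_rot: [-3.112, -0.389, 0.003]
ft_force: [-0.8, -0.3, 0.5]
gripper_width: 0.0852
```

Run:
```python
from h import *
rows([(.600,-.179,.23)],step=2)
```

```text
3
[[-0.02,0.04,1.56,0,0,0],[-0.02,0.04,1.56,0,0,0],[-0.02,0.04,1.56,0,0,0]]
```

Emit:
{"api": "move_arm", "payload": {"series": [[[0, 0, 1.5, 0, 0, 0], [0, 0, 1.5, 0, 0, 0], [0, 0, 1.5, 0, 0, 0]]]}}

```text
clock: 5.15
tool_pos: [0.6016, -0.1783, 0.2317]
tcp_rot: [-3.114, -0.389, -0.002]
ft_force: [-0.8, 0.6, 0.3]
gripper_width: 0.0857
```

Emit:
{"api": "move_arm", "payload": {"series": [[[0, 0, 0, 0, 0, 0], [0, 0, 0, 0, 0, 0], [0, 0, 0, 0, 0, 0], [0, 0, 0, 0, 0, 0], [0, 0, 0, 0, 0, 0]]], "gripper": 0, "force": 70}}

```text
clock: 5.78
tool_pos: [0.6016, -0.1784, 0.2316]
tcp_rot: [-3.114, -0.389, -0.002]
ft_force: [-1.3, -0.2, -1.6]
gripper_width: 0.0203
```

Gripped at 20 mm opening. Next is the winding circle, with a helper to generate the tangential rows.

```bash
cat >> h.py <<'E'
AX=np.array([.5575,-.1575])
def circ(n,da,r=.049,z=.2316,ax=AX):
    s=ctrl.state();p=s["tool_pos"];v=p[:2]-ax;a=np.arctan2(v[1],v[0]);t=np.array([np.sin(a),-np.cos(a)])
    f=s["ft_force"];print("clk",s["clock"],"ang",round(a,3),"rad",round(np.hypot(*v),4),"z",p[2],"Ftan(resist)",round(-f[:2]@t,2),"Frad",round(f[:2]@v/np.hypot(*v),2),"Fz",f[2],"w",s["gripper_width"],s["tcp_rot"])
    if n: rows([(*(ax+r*np.array([np.cos(a-da*k),np.sin(a-da*k)])),z) for k in range(1,n+1)],n=1)
E
python3 -c "
from h import *
circ(8,.25)"
```

```text
clk 5.775 ang -0.443 rad 0.0488 z 0.23157584507143458 Ftan(resist) -0.74 Frad -1.09 Fz -1.5541396703589123 w 0.020347122148039548 [-3.1137 -0.3893 -0.0017]
8
[[-0.88,0.85,-0.01,0,0,0],[-1.07,0.59,-0,0,0,0],[-1.18,0.31,-0,0,0,0],[-1.22,0.01,-0,0,0,0],[-1.19,-0.3,-0,0,0,0],[-1.07,-0.58,0,0,0,0],[-0.9,-0.83,0,0,0,0],[-0.66,-1.03,0,0,0,0]]
```

Emit:
{"api": "move_arm", "payload": {"series": [[[-0.88, 0.85, 0, 0, 0, 0], [-1.07, 0.59, 0, 0, 0, 0], [-1.18, 0.31, 0, 0, 0, 0], [-1.22, 0, 0, 0, 0, 0], [-1.19, -0.3, 0, 0, 0, 0], [-1.07, -0.58, 0, 0, 0, 0], [-0.9, -0.83, 0, 0, 0, 0]]]}}

```text
clock: 6.65
tool_pos: [0.5247, -0.2002, 0.2316]
tcp_rot: [-3.115, -0.388, -0.005]
ft_force: [5.4, 3.4, -4.5]
gripper_width: 0.0204
```

```bash
python3 -c "
from h import *
circ(6,.25)"
```

```text
clk 6.65 ang -2.225 rad 0.0538 z 0.23162396729858234 Ftan(resist) 2.24 Frad -5.96 Fz -4.543185572384074 w 0.02036039424857327 [-3.1154 -0.3877 -0.0048]
6
[[-0.25,-1.35,0,0,0,0],[-0.35,-1.17,0,0,0,0],[-0.05,-1.22,0,0,0,0],[0.25,-1.2,0,0,0,0],[0.54,-1.1,0,0,0,0],[0.79,-0.93,0,0,0,0]]
```

Emit:
{"api": "move_arm", "payload": {"series": [[[-0.25, -1.35, 0, 0, 0, 0], [-0.35, -1.17, 0, 0, 0, 0], [-0.05, -1.22, 0, 0, 0, 0], [0.25, -1.2, 0, 0, 0, 0]]]}}

```text
clock: 7.15
tool_pos: [0.5052, -0.1535, 0.2324]
tcp_rot: [3.114, 0.389, 0.003]
ft_force: [15.1, -8.0, -16.9]
gripper_width: 0.0203
```

```bash
python3 -c "
from h import *
circ(6,.25)"
```

```text
clk 7.15 ang 3.065 rad 0.0524 z 0.23235012967675422 Ftan(resist) 6.85 Frad -15.66 Fz -16.92546815829078 w 0.020274961572470503 [3.1136 0.389  0.0025]
6
[[0.86,-0.99,0.07,0,0,0],[0.79,-0.93,-0,0,0,0],[0.99,-0.71,-0,0,0,0],[1.14,-0.44,-0,0,0,0],[1.21,-0.15,0,0,0,0],[1.21,0.16,0,0,0,0]]
```

```bash
python3 -c "
from h import *
circ(4,.22,r=.0475,z=.2308,ax=np.array([.5585,-.1585]))"
```

```text
clk 7.15 ang 3.048 rad 0.0535 z 0.23235012967675422 Ftan(resist) 6.58 Frad -15.78 Fz -16.92546815829078 w 0.020274961572470503 [3.1136 0.389  0.0025]
4
[[1.02,-0.74,0.15,0,0,0],[0.65,-0.82,-0,0,0,0],[0.81,-0.65,-0,0,0,0],[0.94,-0.46,-0,0,0,0]]
```

Emit:
{"api": "move_arm", "payload": {"series": [[[1.02, -0.74, 0.1, 0, 0, 0], [0.65, -0.82, 0, 0, 0, 0]]]}}

```text
clock: 7.4
tool_pos: [0.5129, -0.132, 0.2314]
tcp_rot: [3.114, 0.392, -0.009]
ft_force: [4.4, -13.1, -1.4]
gripper_width: 0.0202
```

```bash
python3 -c "
from h import *
circ(4,.22,r=.0475,z=.231,ax=np.array([.5585,-.1585]))"
```

```text
clk 7.4 ang 2.616 rad 0.0528 z 0.23143847576601867 Ftan(resist) 9.16 Frad -10.41 Fz -1.3768022146515357 w 0.020223533832733627 [ 3.1145  0.3915 -0.0089]
4
[[1.18,-0.29,0.04,0,0,0],[0.93,-0.47,-0.01,0,0,0],[1.01,-0.25,-0.01,0,0,0],[1.04,-0.03,-0.01,0,0,0]]
```

Emit:
{"api": "move_arm", "payload": {"series": [[[1.18, -0.29, 0, 0, 0, 0], [0.93, -0.47, 0, 0, 0, 0]]]}}

```text
clock: 7.65
tool_pos: [0.5276, -0.1174, 0.2316]
tcp_rot: [3.115, 0.394, -0.018]
ft_force: [1.2, -17.6, -4.8]
gripper_width: 0.0204
```

```bash
python3 -c "
from h import *
circ(4,.2,r=.0475,z=.231,ax=np.array([.5585,-.1585]))"
```

```text
clk 7.65 ang 2.216 rad 0.0514 z 0.23158120402668125 Ftan(resist) 9.61 Frad -14.73 Fz -4.784949130456297 w 0.02037291308755371 [ 3.1148  0.3941 -0.0184]
4
[[1.06,0.09,0.05,0,0,0],[0.94,-0.09,-0.01,0,0,0],[0.94,0.1,-0.01,0,0,0],[0.9,0.29,-0.01,0,0,0]]
```

Emit:
{"api": "move_arm", "payload": {"series": [[[1.06, 0.1, 0, 0, 0, 0], [0.9, 0, 0, 0, 0, 0]]]}}

```text
clock: 7.9
tool_pos: [0.5425, -0.1112, 0.2312]
tcp_rot: [3.116, 0.397, -0.03]
ft_force: [-8.7, -7.3, 3.6]
gripper_width: 0.0201
```

```bash
python3 -c "
from h import *
circ(4,.2,r=.0475,z=.231,ax=np.array([.5585,-.1585]))"
```

```text
clk 7.9 ang 1.897 rad 0.0499 z 0.2311962656172515 Ftan(resist) 10.59 Frad -4.12 Fz 3.6221426231820155 w 0.02009439281236419 [ 3.1162  0.3968 -0.0302]
4
[[0.97,0.27,0,0,0,0],[0.92,0.21,-0.02,0,0,0],[0.86,0.39,-0.02,0,0,0],[0.77,0.56,-0.02,0,0,0]]
```

Emit:
{"api": "move_arm", "payload": {"series": [[[1.0, 0.27, 0, 0, 0, 0], [0.92, 0.25, 0, 0, 0, 0]]]}}

```text
clock: 8.15
tool_pos: [0.5577, -0.1094, 0.2306]
tcp_rot: [-3.114, -0.399, 0.043]
ft_force: [-13.5, -6.2, 4.8]
gripper_width: 0.02
```

```bash
python3 -c "
from h import *
circ(2,.2,r=.0475,z=.231,ax=np.array([.5585,-.1585]))"
```

```text
clk 8.15 ang 1.586 rad 0.0491 z 0.23064239213907486 Ftan(resist) 13.59 Frad -6.0 Fz 4.804014924122985 w 0.019956101500721184 [-3.1142 -0.399   0.0431]
2
[[0.86,0.47,-0.06,0,0,0],[0.81,0.49,-0.02,0,0,0]]
```

13.6 N while turning, after a 2.7–3 N rise over about 0.31 rad beyond the 10.5 N knee, so tension_screw should be about 0.35. I'm stopping the winding here and releasing the grip.

Emit:
{"api": "move_arm", "payload": {"series": [[[0, 0, 0, 0, 0, 0], [0, 0, 0, 0, 0, 0]]]}}

```text
clock: 8.4
tool_pos: [0.5563, -0.1097, 0.231]
tcp_rot: [3.115, 0.402, -0.047]
ft_force: [-0.6, -8.4, 1.7]
gripper_width: 0.0201
```

```bash
python3 -c "
from h import *
circ(0,.2,ax=np.array([.5585,-.1585]))"
```

```text
clk 8.4 ang 1.615 rad 0.0489 z 0.2310437875155324 Ftan(resist) 1.01 Frad -8.36 Fz 1.7272519128902104 w 0.020107565755680495 [ 3.1146  0.4018 -0.0467]
```

Emit:
{"api": "move_arm", "payload": {"series": [[[0, 0, 0, 0, 0, 0], [0, 0, 0, 0, 0, 0], [0, 0, 0, 0, 0, 0], [0, 0, 0, 0, 0, 0], [0, 0, -4, 0, 0, 0], [0, 0, -5, 0, 0, 0], [0, 0, -5, 0, 0, 0], [0, 0, -3, 0, 0, 0]]], "gripper": 1}}

```text
clock: 9.4
tool_pos: [0.5589, -0.1064, 0.4034]
tcp_rot: [-3.113, -0.403, 0.056]
ft_force: [0.3, -0.8, -0.7]
gripper_width: 0.0855
```

```bash
python3 -c "
from h import *
S=ctrl.snapshot('side')[:,:,::-1];cv2.imwrite('pics/side1.png',S)
T=ctrl.snapshot('top')[:,:,::-1];cv2.imwrite('pics/top1.png',T)
s=ctrl.state();print(s['clock'],s['tool_pos'],s['joints'],s['ft_force'],s['gripper_width'])
# isolator pose
n=np.array([np.sin(np.radians(40))*np.cos(np.radians(116.7)),np.sin(np.radians(40))*np.sin(np.radians(116.7)),np.cos(np.radians(40))])
yy=np.array([.8934,.4492,0]);xx=np.cross(yy,n);print(n,xx)
P=plane('side',(324.4,226.3),.10)
# bar centre from the plate centre
pc=np.array([.4865,-.0196,.0673]);g=pc+.020*n;print('grip',g,proj('side',[pc,g,g+.014*n,g+.014*n+.027*yy,g+.014*n-.027*yy]),proj('top',[pc,g,g+.014*n]))
"
```

```text
9.5 [ 0.5599 -0.1066  0.4044] [-0.2339  0.2448  1.4536 -0.0105  1.4744  1.0803] [ 0.2879 -0.9049 -0.231 ] 0.08583265987827014
[-0.2888  0.5742  0.766 ] [ 0.3441 -0.6844  0.6428]
grip [ 0.4807 -0.0081  0.0826] [[325.1873 227.5535]
 [324.3441 226.5558]
 [323.7387 225.8394]
 [315.2775 224.5263]
 [332.2658 227.162 ]] [[324.9989 207.1348]
 [321.8942 208.3885]
 [319.6866 209.28  ]]
```

```bash
cat >> h.py <<'E'
n=np.array([-.2888,.5742,.766]);yy=np.array([.8934,.4492,0]);xx=np.cross(yy,n);g=np.array([.4807,-.0081,.0826])
RA=R.from_matrix(np.c_[-yy,-xx,-n])
E
python3 -c "
from h import *
b=plane('top',(292,188),.13);print('bottle',b,(b-g)@yy,(b-g)@xx,(b-g)@n)
s=ctrl.state()
down=R.from_matrix(np.c_[-yy,[-.4492,.8934,0],[0,0,-1]])
r=R.from_rotvec(s['tcp_rot']);print((r.inv()*down).as_rotvec(degrees=True))
print((down.inv()*RA).as_rotvec(degrees=True))
rows([(.50,.02,.40)],down,deg=9.9)
"
```

```text
bottle [0.5515 0.098  0.13  ] 0.11091527625127688 -0.017742572420554714 0.07675032939952817
[  2.6809   0.7519 168.0536]
[39.9994 -0.0023 -0.0008]
17
[[-0.15,-0.81,0.04,0.2,0,9.9],[-0.29,-0.77,0.04,0.2,0,9.9],[-0.42,-0.71,0.04,0.2,0,9.9],[-0.53,-0.63,0.04,0.2,0,9.9],[-0.63,-0.53,0.04,0.2,0,9.9],[-0.71,-0.41,0.04,0.2,0,9.9],[-0.77,-0.28,0.04,0.2,0,9.9],[-0.81,-0.15,0.04,0.2,0,9.9],[-0.82,-0.01,0.04,0.2,0,9.9],[-0.81,0.14,0.04,0.2,0,9.9],[-0.78,0.27,0.04,0.2,0,9.9],[-0.72,0.4,0.04,0.2,0,9.9],[-0.64,0.52,0.04,0.2,0,9.9],[-0.54,0.62,0.04,0.2,0,9.9],[-0.42,0.71,0.03,0.2,0,9.9],[-0.3,0.77,0.03,0.2,0,9.9],[-0.16,0.81,0.03,0.2,0,9.9]]
```

Emit:
{"api": "move_arm", "payload": {"series": [[[0, 0, 0, 0, 0, -10], [0, 0, 0, 0, 0, -10], [0, 0, 0, 0, 0, -10], [0, 0, 0, 0, 0, -10], [0, 0, 0, 0, 0, -10], [0, 0, 0, 0, 0, -10], [0, 0, 0, 0, 0, -10], [0, 0, 0, 0, 0, -10], [0, 0, 0, 0, 0, -10], [0, 0, 0, 0, 0, -10], [0, 0, 0, 0, 0, -10], [0, 0, 0, 0, 0, -10]]], "gripper": 0.5}}

```text
clock: 11.0
tool_pos: [0.5564, -0.1053, 0.3942]
tcp_rot: [-1.094, -2.9, 0.023]
ft_force: [-0.3, 0.5, -0.1]
gripper_width: 0.0428
```

```bash
python3 -c "
from h import *
s=ctrl.state();print(s['joints'],s['tool_pos'])
down=R.from_matrix(np.c_[-yy,[-.4492,.8934,0],[0,0,-1]])
rows([(.50,.02,.40)],down,deg=9.9)
"
```

```text
[-0.2337  0.2508  1.4694 -0.0097  1.4652 -1.0815] [ 0.5564 -0.1053  0.3942]
7
[[1.79,0.81,-0.05,-0,-0.4,-9.7],[1.63,1.1,-0.06,-0,-0.4,-9.7],[1.42,1.36,-0.07,-0,-0.4,-9.7],[1.17,1.58,-0.07,-0,-0.4,-9.7],[0.88,1.75,-0.08,-0,-0.4,-9.7],[0.57,1.88,-0.08,-0,-0.4,-9.7],[0.25,1.95,-0.08,-0,-0.4,-9.7]]
```

Emit:
{"api": "move_arm", "payload": {"series": [[[1.8, 0.8, 0, 0, -0.4, -9.7], [1.6, 1.1, 0, 0, -0.4, -9.7], [1.4, 1.4, 0, 0, -0.4, -9.7], [1.2, 1.6, 0, 0, -0.4, -9.7], [0.9, 1.8, 0, 0, -0.4, -9.7], [0.6, 1.9, 0, 0, -0.4, -9.7], [0.3, 1.9, 0, 0, -0.4, -9.7]]]}}

```text
clock: 11.88
tool_pos: [0.4934, 0.0228, 0.3883]
tcp_rot: [0.779, -3.036, 0.002]
ft_force: [-0.3, 0.2, -0.2]
gripper_width: 0.0428
```

```bash
python3 -c "
from h import *
s=ctrl.state();print(s['joints'],s['tool_pos'],s['tcp_rot'])
rows([g+.16*n],RA,deg=6)
"
```

```text
[-0.0128  0.1104  1.6574 -0.0031  1.3805 -2.0851] [0.4934 0.0228 0.3883] [ 0.7787 -3.0361  0.0018]
7
[[0.3,1.17,2.62,5.7,0,0.3],[0.3,1.42,2.49,5.7,0,0.3],[0.31,1.66,2.34,5.7,0,0.3],[0.32,1.88,2.16,5.7,0,0.3],[0.33,2.09,1.96,5.7,0,0.3],[0.34,2.27,1.75,5.7,0,0.3],[0.35,2.43,1.51,5.7,0,0.3]]
```

Emit:
{"api": "move_arm", "payload": {"series": [[[0.3, 1.17, 2.62, 5.7, 0, 0.3], [0.3, 1.42, 2.49, 5.7, 0, 0.3], [0.31, 1.66, 2.34, 5.7, 0, 0.3], [0.32, 1.88, 2.16, 5.7, 0, 0.3], [0.33, 2.09, 1.96, 5.7, 0, 0.3], [0.34, 2.27, 1.75, 5.7, 0, 0.3], [0.35, 2.43, 1.51, 5.7, 0, 0.3]]]}}

```text
clock: 12.75
tool_pos: [0.4337, 0.0845, 0.199]
tcp_rot: [-0.649, 2.711, -1.005]
ft_force: [0.7, 1.1, -0.3]
gripper_width: 0.043
```

```bash
python3 -c "
from h import *
s=ctrl.state();print(s['joints'],s['tool_pos'],s['tcp_rot'],RA.as_rotvec())
rows([g+.12*n,g+.04*n],RA,deg=6)
"
```

```text
[ 0.7307  0.3439  2.155  -0.8346  1.0329 -0.7228] [0.4337 0.0845 0.199 ] [-0.649   2.711  -1.0055] [-0.6492  2.7364 -0.9959]
3
[[0.03,-0.42,3.6,-0.9,1,-0.1],[-0,0,4,0,-0,0],[-0,0,4,0,-0,0]]
```

Emit:
{"api": "move_arm", "payload": {"series": [[[0, -0.4, 3.6, -0.9, 1, 0], [0, 0, 4, 0, 0, 0], [0, 0, 4, 0, 0, 0], [0, 0, 0, 0, 0, 0]]]}}

```text
clock: 13.25
tool_pos: [0.4659, 0.0179, 0.1055]
tcp_rot: [-0.67, 2.736, -0.996]
ft_force: [-0.7, 0.0, 1.6]
gripper_width: 0.0425
```

```bash
python3 -c "
from h import *
S=ctrl.snapshot('side')[:,:,::-1];T=ctrl.snapshot('top')[:,:,::-1]
s=ctrl.state();p=s['tool_pos'];r=R.from_rotvec(s['tcp_rot']);print(s['joints'],p,s['tcp_rot'],s['ft_force'],(p-g)@np.c_[xx,yy,n])
z=r.apply([0,0,1]);y=r.apply([0,1,0]);t=p-.033*z
out=[]
for nm,I,(u,v) in(('side',S,(270,160)),('top',T,(280,165))):
    o=cv2.resize(np.ascontiguousarray(I[v:v+85,u:u+80]),None,fx=5,fy=5,interpolation=2)
    for q,c in zip(proj(nm,[t-.009*z+.022*y,t-.009*z-.022*y,g]),((0,255,0),(0,255,0),(255,255,0))): cv2.circle(o,tuple(int(k) for k in (q-[u,v]+.5)*5),4,c,1)
    out.append(o)
cv2.imwrite('pics/c7.png',np.hstack(out))
rows([g-.049*n],RA,step=2)
"
```

```text
[ 0.5506  0.5041  2.2447 -1.0816  0.8101 -0.5627] [0.4669 0.0194 0.1072] [-0.6684  2.7337 -0.9942] [0.3651 0.6598 0.7853] [-0.0077 -0.      0.0386]
5
[[0.01,-0.16,1.75,0,0,0.1],[0.01,-0.16,1.75,0,0,0.1],[0,-0.16,1.75,0,0,0.1],[0,-0.16,1.75,0,0,0.1],[0,-0.15,1.75,0,0,0.1]]
```

View pics/c7.png

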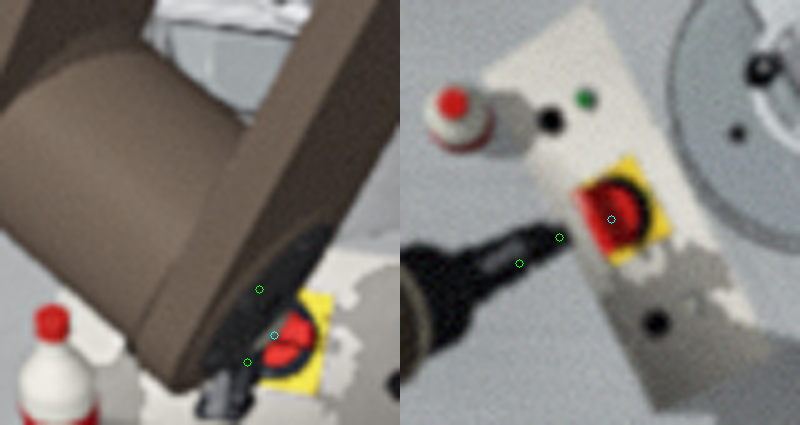

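The top view shows the finger ends at crop (560,236), where the 33 mm offset along the tool axis predicts them. The bar handle is straight ahead at (611,219), so I'll continue.

Emit:
{"api": "move_arm", "payload": {"series": [[[0, -0.25, 1.7, 0, 0, 0], [0, -0.25, 1.7, 0, 0, 0], [0, -0.25, 1.7, 0, 0, 0]]]}}

```text
clock: 13.72
tool_pos: [0.4867, -0.012, 0.0753]
tcp_rot: [-0.668, 2.728, -0.989]
ft_force: [1.5, 0.1, 0.9]
gripper_width: 0.0431
```

```bash
python3 -c "
from h import *
s=ctrl.state();p=s['tool_pos'];print(s['joints'],s['ft_force'],(p-g)@np.c_[xx,yy,n])
rows([g-.047*n],RA,step=2)
"
```

```text
[ 0.4639  0.5727  2.2662 -1.2445  0.7435 -0.4533] [1.4906 0.0804 0.9232] [ 0.      0.0036 -0.0095]
2
[[0.2,0,1.87,0.1,0.3,0.3],[0.19,0,1.87,0.1,0.3,0.3]]
```

Emit:
{"api": "move_arm", "payload": {"series": [[[0.2, 0, 1.8, 0, 0, 0], [0.2, 0, 1.6, 0, 0, 0]]]}}

```text
clock: 13.98
tool_pos: [0.4951, -0.0318, 0.0507]
tcp_rot: [-0.667, 2.723, -0.987]
ft_force: [-1.0, 0.1, -0.4]
gripper_width: 0.0426
```

```bash
python3 -c "
from h import *
s=ctrl.state();p=s['tool_pos'];print(s['joints'],s['ft_force'],(p-g)@np.c_[xx,yy,n])
rows([g-.047*n],RA,step=2)
"
```

```text
[ 0.4132  0.628   2.2827 -1.3742  0.7108 -0.3473] [-1.0015  0.0546 -0.3632] [ 0.0007  0.0022 -0.0422]
1
[[0.23,0.07,0.47,0.1,0.9,0.5]]
```

Emit:
{"api": "move_arm", "payload": {"series": [[[0.2, 0, 0.5, 0, 0.5, 0.3], [0, 0, 0, 0, 0, 0]]]}}

```text
clock: 14.22
tool_pos: [0.4955, -0.034, 0.0487]
tcp_rot: [-0.656, 2.729, -0.99]
ft_force: [0.5, 0.8, 0.4]
gripper_width: 0.0423
```

Emit:
{"api": "move_arm", "payload": {"series": [[[0, 0, 0, 0, 0, 0], [0, 0, 0, 0, 0, 0], [0, 0, 0, 0, 0, 0], [0, 0, 0, 0, 0, 0]]], "gripper": 0, "force": 60}}

```text
clock: 14.72
tool_pos: [0.4955, -0.0335, 0.0503]
tcp_rot: [-0.652, 2.729, -0.991]
ft_force: [10.5, -17.6, -25.9]
gripper_width: 0.0342
```

```bash
python3 -c "
from h import *
s=ctrl.state();p=s['tool_pos'];print(s['joints'],s['ft_force'],s['ft_torque'],(p-g)@np.c_[xx,yy,n],s['gripper_width'])
"
```

```text
[ 0.4108  0.6309  2.2772 -1.3636  0.7149 -0.3506] [ 10.5291 -17.5763 -25.937 ] [0.4046 0.0245 0.1849] [ 0.0017  0.0018 -0.0436] 0.034237260604410034
```

The closing jammed at 34 mm with a 33 N pull, which isn't a grip on the 13 mm bar. I'll reopen and look.

Emit:
{"api": "move_arm", "payload": {"series": [[[0, 0, 0, 0, 0, 0], [0, 0, 0, 0, 0, 0], [0, 0, 0, 0, 0, 0]]], "gripper": 0.55}}

```text
clock: 15.1
tool_pos: [0.4963, -0.0323, 0.0516]
tcp_rot: [-0.651, 2.727, -0.991]
ft_force: [-0.6, 0.4, -0.5]
gripper_width: 0.0472
```

```bash
python3 -c "
from h import *
S=ctrl.snapshot('side')[:,:,::-1];T=ctrl.snapshot('top')[:,:,::-1]
s=ctrl.state();p=s['tool_pos'];r=R.from_rotvec(s['tcp_rot']);print(s['clock'],s['joints'],p,s['ft_force'],(p-g)@np.c_[xx,yy,n],s['gripper_width'],r.as_matrix().T@np.c_[xx,yy,n])
z=r.apply([0,0,1]);y=r.apply([0,1,0]);t=p-.033*z
out=[]
for nm,I,(u,v) in(('side',S,(290,190)),('top',T,(292,175))):
    o=cv2.resize(np.ascontiguousarray(I[v:v+60,u:u+57]),None,fx=7,fy=7,interpolation=2)
    for q,c in zip(proj(nm,[t-.009*z+.022*y,t-.009*z-.022*y,g]),((0,255,0),(0,255,0),(255,255,0))): cv2.circle(o,tuple(int(k) for k in (q-[u,v]+.5)*7),4,c,1)
    out.append(o)
cv2.imwrite('pics/c8.png',np.hstack(out))
"
```

```text
15.2 [ 0.4127  0.6284  2.2757 -1.3601  0.7158 -0.3532] [ 0.4963 -0.0324  0.0515] [-1.1766 -0.381  -1.2252] [ 0.002   0.003  -0.0422] 0.04698321093313716 [[-0.0007 -0.9999 -0.0098]
 [-0.9999  0.0007 -0.0005]
 [ 0.0005  0.0099 -0.9999]]
```

View pics/c8.png

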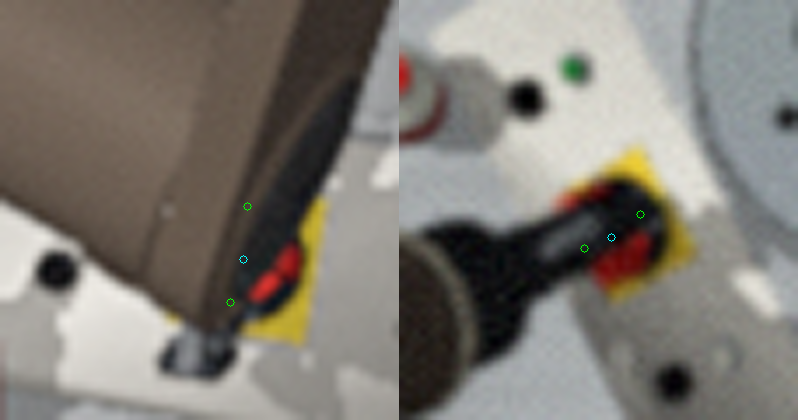

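The red bar sits on a round hub about 35 mm across, and the tips were straddling that hub because I was too deep. I'll back off 9 mm and close again.

Emit:
{"api": "move_arm", "payload": {"series": [[[0.2, 0.1, -0.9, 0, 0, 0], [0, 0, 0, 0, 0, 0]]]}}

```text
clock: 15.45
tool_pos: [0.4911, -0.027, 0.0583]
tcp_rot: [-0.651, 2.728, -0.991]
ft_force: [0.5, 0.8, 0.0]
gripper_width: 0.0473
```

Emit:
{"api": "move_arm", "payload": {"series": [[[0, 0, 0, 0, 0, 0], [0, 0, 0, 0, 0, 0], [0, 0, 0, 0, 0, 0], [0, 0, 0, 0, 0, 0]]], "gripper": 0, "force": 40}}

```text
clock: 15.95
tool_pos: [0.4913, -0.0273, 0.0591]
tcp_rot: [-0.652, 2.726, -0.992]
ft_force: [-1.2, 3.0, 2.6]
gripper_width: 0.0122
```

```bash
python3 -c "
from h import *
s=ctrl.state();p=s['tool_pos'];print(s['joints'],s['ft_force'],s['ft_torque'],(p-g)@np.c_[xx,yy,n],s['gripper_width'])
"
```

```text
[ 0.4296  0.6109  2.2788 -1.3305  0.7243 -0.3721] [-1.1515  2.9952  2.6155] [0.3008 0.3776 0.1255] [ 0.0017  0.0009 -0.0321] 0.012202058745293873
```

The width is 12 mm, so I'm holding the bar. I'll turn it in two parts.

Emit:
{"api": "move_arm", "payload": {"series": [[[0, 0, 0, 0, 0, 9], [0, 0, 0, 0, 0, 9], [0, 0, 0, 0, 0, 9], [0, 0, 0, 0, 0, 9]]], "force": 60}}

```text
clock: 16.45
tool_pos: [0.4913, -0.026, 0.0581]
tcp_rot: [0.232, 2.638, -0.81]
ft_force: [-1.5, 5.2, 1.2]
gripper_width: 0.0121
```

```bash
python3 -c "
from h import *
s=ctrl.state();p=s['tool_pos'];r=R.from_rotvec(s['tcp_rot']);print(s['joints'],s['ft_force'],s['ft_torque'],(p-g)@np.c_[xx,yy,n],s['gripper_width'],(RA.inv()*r).as_rotvec(degrees=True))
"
```

```text
[ 0.4305  0.6115  2.2788 -1.3306  0.7214  0.2742] [-1.5048  5.1692  1.1524] [0.2868 0.2338 0.1621] [ 0.0001  0.0014 -0.032 ] 0.012059973278971053 [-0.249  -0.6384 36.9861]
```

Emit:
{"api": "move_arm", "payload": {"series": [[[0, 0, 0, 0, 0, 9], [0, 0, 0, 0, 0, 9], [0, 0, 0, 0, 0, 9], [0, 0, 0, 0, 0, 9], [0, 0, 0, 0, 0, 9], [0, 0, 0, 0, 0, 9]]]}}

```text
clock: 17.2
tool_pos: [0.4928, -0.0242, 0.0573]
tcp_rot: [1.358, 2.097, -0.44]
ft_force: [-0.8, 5.3, 1.5]
gripper_width: 0.0115
```

```bash
python3 -c "
from h import *
s=ctrl.state();p=s['tool_pos'];r=R.from_rotvec(s['tcp_rot']);print(s['joints'],s['ft_force'],s['ft_torque'],s['ft_torque']@n,(p-g)@np.c_[xx,yy,n],s['gripper_width'],(RA.inv()*r).as_rotvec(degrees=True))
"
```

```text
[ 0.4312  0.6127  2.2764 -1.3314  0.7192  1.2495] [-0.767   5.2741  1.4512] [-0.1352  0.7931  0.9419] 1.2159087908810546 [-0.001   0.0036 -0.0321] 0.011477588967985449 [-0.7774 -0.525  92.8383]
```

The tool has turned 92.8° and is now against the stop (1.2 N m). I'll release it, back out along the axis, and check.

Emit:
{"api": "move_arm", "payload": {"series": [[[0, 0, 0, 0, 0, 0], [0, 0, 0, 0, 0, 0], [0, 0, 0, 0, 0, 0], [0, 0, -3, 0, 0, 0], [0, 0, -4, 0, 0, 0], [0, 0, -4, 0, 0, 0], [0, 0, -5, 0, 0, 0], [0, 0, -5, 0, 0, 0]]], "gripper": 0.6}}

```text
clock: 18.2
tool_pos: [0.4261, 0.0953, 0.2203]
tcp_rot: [1.347, 2.111, -0.457]
ft_force: [1.6, 0.1, -0.1]
gripper_width: 0.0512
```

```bash
python3 -c "
from h import *
s=ctrl.state();p=s['tool_pos'];print(s['clock'],s['joints'],p,s['ft_force'])
rows([p+[.02,.18,.08]],step=5)
"
```

```text
18.2 [ 0.7441  0.3042  2.1197 -0.7713  1.0849  0.8113] [0.4261 0.0953 0.2203] [ 1.648   0.0991 -0.0513]
4
[[1.72,2.43,-3.95,0,0,0],[1.72,2.43,-3.95,0,0,0],[1.72,2.43,-3.95,0,0,0],[1.72,2.43,-3.95,0,0,0]]
```

```bash
python3 -c "
from h import *
S=ctrl.snapshot('side')[:,:,::-1];T=ctrl.snapshot('top')[:,:,::-1]
a=cv2.resize(S[110:260,270:370],None,fx=4,fy=4,interpolation=2);b=cv2.resize(T[130:255,285:395],(440,500),interpolation=2)
o=np.zeros((600,800,3),np.uint8);o[:600,:360]=a[:600,:360];o[:500,360:]=b
cv2.imwrite('pics/c9.png',o)
cx=T.astype(int);m=(cx[170:220,280:305,2]>130)&(cx[170:220,280:305,1]<80);v,u=np.nonzero(m);print('bottle cap',u.mean()+280,v.mean()+170)
t0=cv2.imread('pics/top0.png').astype(int);m=(t0[170:220,280:305,2]>130)&(t0[170:220,280:305,1]<80);v,u=np.nonzero(m);print('before',u.mean()+280,v.mean()+170)
"
```

```text
bottle cap 290.2173913043478 185.3913043478261
before 290.125 185.33333333333334
```

View pics/c9.png

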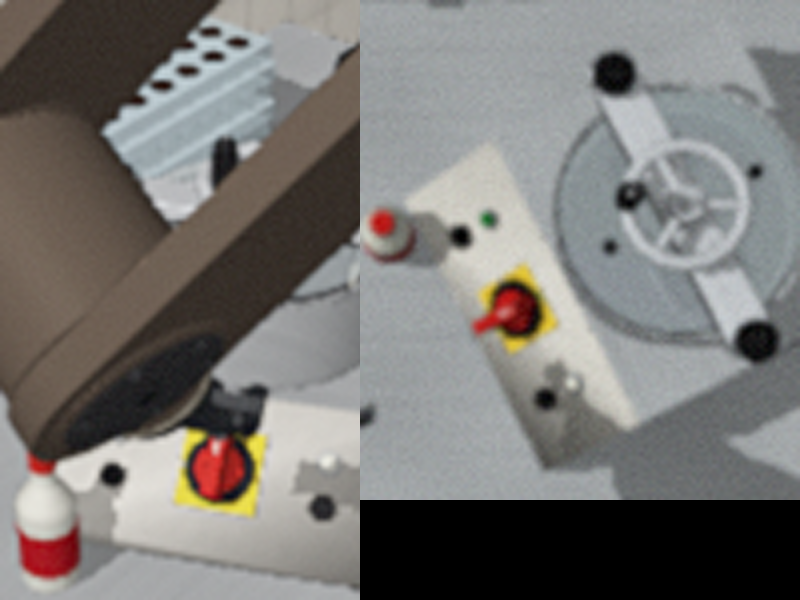

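The bar now points up the slope with its white pointer at the top, at side crop (218,450), which is ON. The bottle cap hasn't moved (290.2,185.4, against 290.1,185.3 before). The wheel grip is where I left it, and the tool is clear with no force on it. I'm handing in.

```bash
python3 -c "
from h import *
print(ctrl.finish_job())"
```

```text
the job is handed in; nothing more can be done
None
```

I wound the handwheel to its firm setting, switched the isolator to ON and handed the job in at about 18 s of the 61 s allowed. The hand-in gives no verdict, so the results below are my own readings.

- **Handwheel:** I wound it clockwise about 4.2 rad with the crank gripped. The push rose steadily to about 10.6 N and then to 13.6 N over the last 0.31 rad or so. I take that as a tension screw setting of about 0.35 rad, inside the 0.04–0.95 rad range. I worked it out from force and angle, and never read the joint directly.
- **Isolator:** I gripped the bar and turned it until it met its stop, at about 93° with 1.2 N m. The last picture shows the bar up the slope with its pointer at the top.
- **Bystanders:** The colour bottle's cap had not moved in the last picture. I did not measure the other items, but the arm did not work near them.
- **Robot:** At hand-in the arm was clear of everything, with about 1.6 N on the tool, close to its usual reading noise.

Three things went wrong or disagreed on the way:

- **Tip position:** The real fingertips were about 33 mm behind the reported tool point. The first close on the crank missed because of this, and I allowed for it afterwards.
- **Side force:** While winding, the crank pulled sideways with up to about 16 N. My estimate of the wheel's axis was probably 1–3 mm off.
- **Isolator grip:** The first grip was too deep and caught the round hub, with a pull of about 33 N (the limit is 40 N). I reopened, backed off and gripped the bar.

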